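# Open the photometer's spring lid and home its cell carriage

## Robot

A 7-joint arm with a two-finger parallel gripper is mounted at the origin on a cart in front of the work surface, level with it; the furniture and walls round the work are solid. World frame = base frame: x ahead of the robot, y to its left, z up, the work surface at z = 0. Lengths are in mm, angles in degrees, forces in N, time in s.
With the tool pointing down it reaches from about 400 to 850 mm from the base axis. Payload 4.5 kg.
Tool frame: the origin (TCP) lies midway between the tips of the shut fingers; the grasp point (between the pads) lies 19 mm behind it (hold_point_z is the distance from the TCP to the grasp point, in mm); z points along the fingers, y is the direction in which the jaws open and shut (so a half turn about z gives the same grasp; the last joint's range is limited). The gripper opens to 88 mm and grips with 3 to 60 N. Pads are 18 mm wide; open, the fingers measure 123 mm over their backs; the gripper's body (75 mm by 187 mm) begins 45 mm behind the grasp point.
Start: joints at [-67.449, 39.483, -11.15, 89.685, 9.013, 51.709, -12.324], TCP at [220.036, 585.011, 238.743] pointing down, gripper open.
Joint ranges: [-172.22, 172.22], [-26.19, 119.32], [-84.43, 86.54], [7.71, 146.69], [-57.33, 237.33], [2.42, 119.75], [-152.13, 152.13]. Speed limits (degrees/s): [147.25, 147.25, 180, 180, 180, 180, 180].

## Interface

Orientations are given as a 3x3 rotation matrix whose columns are the frame's x, y, z axes.
In Python, from station import * gives the robot as it stands. The module is installed in compiled form; this text tells all that it offers.
- The arm moves only by the tool play_rows, never from a script. Its argument "rows" is a list of rows, each a list of 3 entries, a list of its own where there are three numbers: the shift along the world's x, y, z in m, then the turn about the world's z in degrees, then the opening, from 0 (shut) to 1 (fully open). A call has 1 to 8 rows; each row is the pose to reach, as a shift and turn from the pose commanded when the call began; what a row does not reach only later rows make up. A row lasts 1/12 s, in which the tool goes at most 41.7 mm and 7.16 degrees, less where a joint would pass 70% of its speed; a pose out of reach is approached as far as the arm can. A call with a gripper value outside its range is refused whole. The fingers move at their own pace and stop on an object; "newtons" is the grip in N (left out, the last holds). Time passes only in rows, so rows that repeat a pose let the fingers close. It gives the time, the measured TCP pose, the force and the opening at its end, in the units of the state.
- sense(): the state, without advancing time (a new reading comes with each control period).
- snapshot(name): name is "scene" or "top"; returns a dict with "color" (420x560x3 uint8, blue, green, red), "depth" (420x560 float32, mm along the optical axis (not along the pixel's ray), 0 where there is no reading), "camera_matrix" (3x3 intrinsics, pixels), "R" (3x3) and "t" (3): a world point X has camera coordinates R X + t. Camera axes: x right, y down, z forward; pixel columns grow to the right and rows downward; lengths in mm; the calibration is good to about 2 mm. A picture is of the moment at which its call begins.
- finish_job(): hands the job in, once; it reports no verdict.
The state is a dict: "time": time; "joint_positions": joint angles; "dq": joint speeds; "tau": joint torques, N m; "ee_pos": TCP position; "orientation": TCP orientation; "force": force on the tool from outside, world axes, zero at the start; "moment": the same for the moment, N m; "opening": finger opening in mm.
Only numpy, scipy, OpenCV 4.12 (cv2) and the standard library are available. Lean on these libraries where they do the work, as an engineer would, in place of code of your own. Each camera call takes 0.05 s, during which the arm holds its last target. There are 200 camera calls.

## Task

Get the photometer ready for its next set of cells: press its release tab and let go so that the spring-loaded lid lifts, push the lid right back until it rests against its stop, then push the cell carriage by its finger tab all the way to the left-hand stop. Do it all by touch: pinch and lift nothing, do not shove the instrument about, and leave the other things on the table where they are.

Things in the scene. Friction and masses are not known exactly. Their poses are not given: they have to be found in the camera images.
- photometer: Light grey bench photometer, 215 deep (x) x 200 wide (y) x 70 high to its flat deck, 4.6 kg, loose on rubber feet (a hard push slides or tips it). Origin: centre of its footprint on the table; x from its sloped panel (display, six keys) toward the lid's hinge, y to its left as seen from the panel, z up. Open chamber x -5 to 60, y -68 to 68, floor 32 high, seal round it 72 high.
- tab_top (a point): Centre of the top face of the dark release tab: a key 24 (x) x 38 (y), standing 10 above the deck (80 above the table), its rear edge 11 in front of the closed lid's lip. The face is level; it moves straight down with the tab.
- release_tab (a joint): How far the tab is pressed, m: 0 out, 0.007 at the bottom. Its spring gives 2.5 N at rest, 6 N at the bottom; it draws a bolt which frees the lid at about 0.005. Springs back when let go.
- cell_lid (a joint): Lid angle, rad: 0 shut and bolted, 1.8 open on its stop, 0.23 past upright, where it rests by its weight. Dark hollow hood 100 long (x) x 168 wide x 30 high, 0.14 kg, hinged along its rear edge, softly damped (0.05 N m s). Freed, two spring pins lift it to about 0.55, where it rests; beyond, only its weight (up to 0.07 N m) resists; let go short of upright it sinks back to 0.55.
- lid_hinge (a point): Middle of the lid's hinge axis, which runs along the photometer's y, at x 80, z 73 of the photometer. Turning toward open carries the front edge up and then back.
- lid_lip (a point): Front middle of the lid's finger lip, 107 from the hinge axis: a ledge 72 wide (y), 5 thick, along the lower front edge of the lid; it moves with the lid. A steel striker (two ears and a pin, 19 wide) hangs 26 below the lip, 4 to 12 behind its front.
- cell_carriage (a joint): Place of the cell carriage in the chamber, m: 0 at the right-hand stop, 0.051 at the left-hand stop (left = the photometer's +y). It stays where it is left; it takes about 1.5 N to slide.
- carriage_tab (a point): Middle of the top edge of the carriage's finger tab: an upright aluminium plate 24 (x) x 6 (y) standing 28 above the carriage at its left end, top 90 above the table, under the lid until that is open, 60 in front of the hinge. The carriage is an aluminium block 30 (x) x 74 (y), top 62 high, with four open square wells, to the right of the tab.
- dropper_bottle: Bystander: dropper bottle 33 across, 99 high, left of the photometer. Origin at its foot.
- tally_counter: Bystander: round hand tally counter 52x71x28, at the table's front edge, left of the photometer. Origin at its foot.
- sticky_notes: Bystander: pad of sticky notes 51x51x20, in front of the photometer. Origin at its underside.
- lens: Bystander: hand lens 53x132x12, lying in front of the photometer. Origin at its underside.
- pen: Bystander: black pen 142 long, 13 high, lying to the right of the photometer. Origin at its underside.

How it is judged (in metres and radians):
On the way, in this order (a step that is already met when the one before it is completed fails the run):
1. the release tab is pressed down (value of joint release_tab above 0.002 m).
2. the tab is let go and the lid stands sprung up, untouched (value of joint cell_lid between 0.35 and 0.8 rad and value of joint release_tab below 0.002 m and contact force between the fingers and photometer below 0.3 N), for 0.1 s.
3. the lid is pushed back against its stop (value of joint cell_lid above 1.72 rad), for 0.2 s.
4. the carriage is pushed to its left-hand stop (value of joint cell_carriage above 0.048 m), for 0.1 s.
At the end, for the whole second after the job is handed in: The lid rests against its stop (over 1.72 of 1.8 rad), the carriage is at its left-hand stop (within 3.5 mm), the tab has sprung back, and the photometer stands flat, at rest and within 25 mm of where it was (value of joint cell_lid above 1.72 rad and velocity of joint cell_lid below 0.1 rad/s and value of joint cell_carriage above 0.0475 m and value of joint release_tab below 0.0015 m and distance of photometer from where it was at the start of the episode below 0.025 m and angle between photometer's own z axis and vertical below 0.03 rad and linear speed of photometer below 0.01 m/s); the robot touches nothing.
It fails at once if the photometer is lifted, tipped or shoved more than 25 mm (height (world z) of photometer above 0.008 m or angle between photometer's own z axis and vertical above 0.08 rad or distance of photometer from where it was at the start of the episode above 0.025 m).
It fails at once if another thing on the table is picked up, knocked or pushed away (30 mm) (distance of any of dropper_bottle, tally_counter, sticky_notes, lens, pen from where it was at the start of the episode above 0.03 m or angle between dropper_bottle's own z axis and vertical above 0.5 rad).
It also fails if it takes over 45 s, if anything falls off the work surface, if the arm or the gripper's body presses on something with over 40 N, if the wrist force passes 120 N, or if a joint passes its speed limit or range.

## Working session

There is one attempt and no reset: what is moved stays moved. The work goes in short steps, Python scripts to look and compute and a tool call to move; the robot and the scene stay as the last step left them, time stands still between calls to the robot, and variables do not carry over. Pictures are saved under pics/ and viewed, about 8 in all and at most 12, crops included, and the job is handed in when it is done.

Besides the shell and the picture viewer there is one more tool, called after "Request:" as name(argument=value, ...) on one line, values as JSON. play_rows: Moves the arm, as the interface text tells. Its arguments: {"type":"object","properties":{"rows":{"type":"array"},"newtons":{"type":"number"}},"required":["rows"]}

```bash
mkdir -p pics; cat > h.py <<'E'
from station import *
import numpy as np, cv2
def px2w(s,u,v,d=None):
    d=s["depth"][int(v),int(u)] if d is None else d
    c=d*np.linalg.solve(s["camera_matrix"],[u,v,1.]); return s["R"].T@(c-s["t"])
def w2px(s,X):
    c=s["camera_matrix"]@(s["R"]@np.array(X,float)+s["t"]); return c[:2]/c[2]
def cloud(s):
    h,w=s["depth"].shape; u,v=np.meshgrid(np.arange(w),np.arange(h)); d=s["depth"]
    c=np.linalg.solve(s["camera_matrix"],np.stack([u.ravel(),v.ravel(),np.ones(u.size)]))*d.ravel()
    return (s["R"].T@(c-s["t"][:,None])).T.reshape(h,w,3)
E
python3 - <<'E'
from h import *
for n in("top","scene"):
    s=snapshot(n); np.savez(n+"0.npz",**s); cv2.imwrite(f"pics/{n}0.png",cv2.resize(s["color"],(800,600)))
    print(n,-s["R"].T@s["t"],s["R"][2])
print(sense())
E
```

```text
top [400.88968537 154.00864584 908.69303736] [ 0.16560563 -0.0271423  -0.98581848]
scene [1282.49076097 -406.55646664  644.73160571] [-0.71174401  0.49293716 -0.50043323]
{'time': 0.1, 'joint_positions': array([-67.44806011,  39.52731271, -11.14695656,  89.73779507,
         9.01399064,  51.70799482, -12.32610882]), 'dq': array([ 0.02630147, -0.10495854,  0.00878322, -0.11970438,  0.00215287,
       -0.01197772, -0.08593194]), 'tau': array([-3.55462238e-03, -5.28499925e+01, -1.27142172e+00, -1.53838116e+01,
       -5.25100005e-02,  1.95938010e-03,  3.98800489e-05]), 'ee_pos': array([219.89321064, 584.45454502, 238.00781127]), 'orientation': array([[-9.35993958e-01,  3.52015774e-01, -4.52541054e-04],
       [ 3.52016047e-01,  9.35992726e-01, -1.52299689e-03],
       [-1.12543795e-04, -1.58481760e-03, -9.99998738e-01]]), 'force': array([-0.36440647,  0.25230461, -1.12367986]), 'moment': array([0.00792657, 0.03365824, 0.04637181]), 'opening': 88.33410796802701}
```

View pics/top0.png

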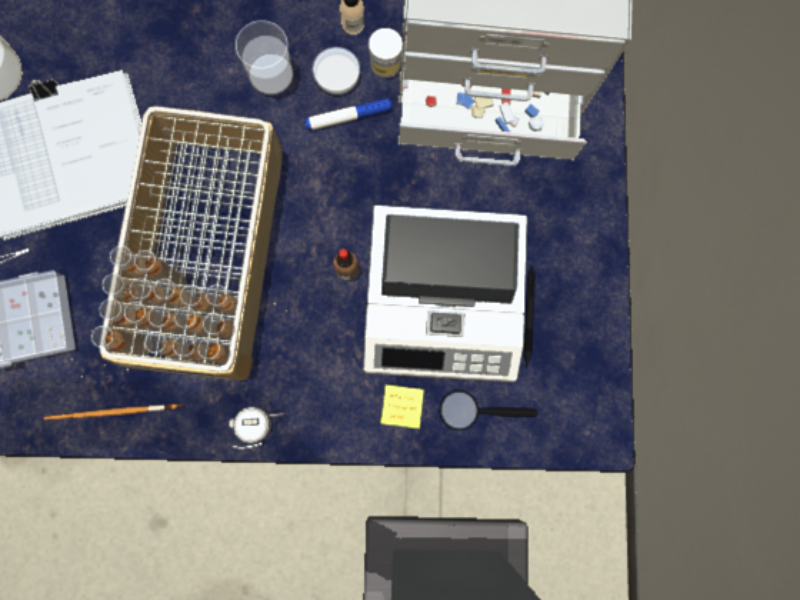

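View pics/scene0.png

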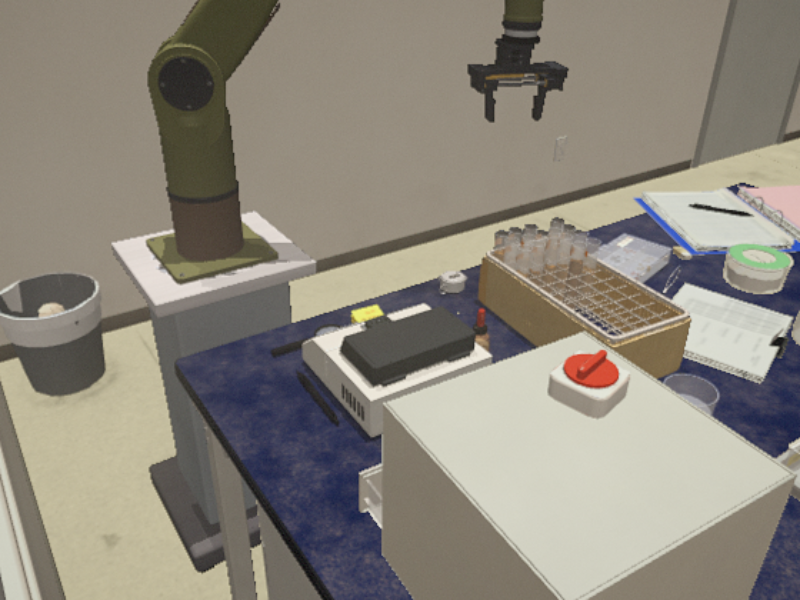

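The top view shows the photometer with its lid shut (centre near (447,292)), the tab at (445,323) and the bottle at (346,263). The pen lies close along the photometer's right side. The scene view shows the gripper well clear, with a cabinet behind the photometer.

```bash
python3 - <<'E'
from h import *
s=dict(np.load("top0.npz")); P=cloud(s)
k=560/800
for n,u,v in [("tab",445,323),("lidc",452,250),("lidFL",386,292),("lidFR",515,298),("deck",400,318),("bottle",344,255),("cabhandle",488,160),("cabtop",500,5)]:
    print(n,P[int(v*k),int(u*k)].round(1))
deck=(P[...,2]>60)&(P[...,2]<76)&(P[...,0]>350)&(P[...,0]<700)&(abs(P[...,1])<200)
m=(P[...,2]>15)&(P[...,0]>330)&(P[...,0]<620)&(P[...,1]>-150)&(P[...,1]<125)
for nm,q in(("lid",m&(P[...,2]>88)),("tab",m&(P[...,2]>76)&(P[...,2]<84)&(P[...,0]<430)),("body",m)):
    xy=P[q][:,:2].astype(np.float32); print(nm,len(xy),cv2.minAreaRect(xy),P[q][:,2].mean())
c=s["color"]; cv2.imwrite("pics/crop0.png",cv2.resize(c[135:275,240:385],None,fx=4.2,fy=4.2,interpolation=2))
E
```

```text
tab [514.2  78.9  78.9]
lidc [602.7  73.9 102.1]
lidFL [551.1 153.8  82.3]
lidFR [551.5 -11.   71. ]
deck [521.3 134.5  67.1]
bottle [593.7 208.7  95.9]
cabhandle [751.4  19.1  29.1]
cabtop [864.7  34.6 215.8]
lid 2945 ((584.401123046875, 58.16841125488281), (133.657470703125, 71.17447662353516), 89.86404418945312) 101.98201020240364
tab 0 ((0.0, 0.0), (0.0, 0.0), 0.0) nan
body 8014 ((502.4427795410156, 39.7142219543457), (235.13650512695312, 170.50376892089844), 0.02175917476415634) 77.47121454403057<stdin>:9: RuntimeWarning: Mean of empty slice.
  ret = ret.dtype.type(ret / rcount)
```

View pics/crop0.png

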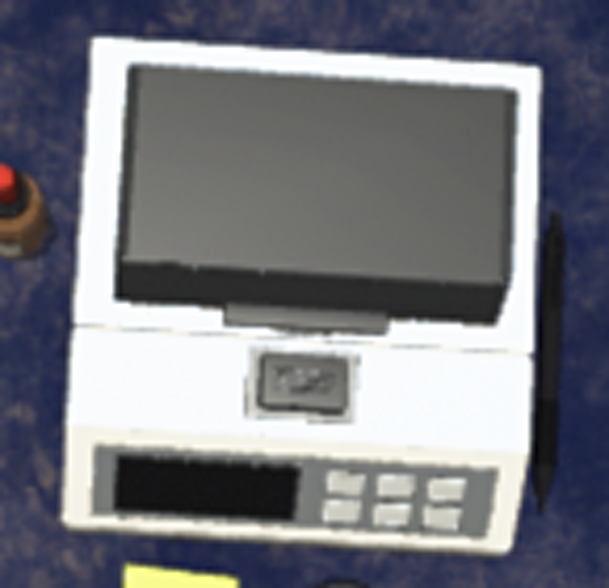

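The crop shows the lid from (115,65) to (515,320), its lip at (305,318) and the tab at (303,382). The pen runs close along the right side.

```bash
python3 - <<'E'
from h import *
s=dict(np.load("top0.npz")); P=cloud(s)
m=(P[...,0]>380)&(P[...,0]<720)&(P[...,1]>-60)&(P[...,1]<187)
for nm,q in(("lid",m&(P[...,2]>95)),("tab",m&(P[...,2]>76)&(P[...,2]<84)&(P[...,0]<531)&(P[...,0]>490)),("deck",m&(P[...,2]>64)&(P[...,2]<73))):
    xy=P[q][:,:2].astype(np.float32); print(nm,len(xy),cv2.minAreaRect(xy),P[q][:,2].mean(),xy.min(0),xy.max(0))
f=4.2
for n,u,v,z in[("tabFL",258,410,80),("tabBL",262,352,80),("tabBR",350,355,80),("tabFR",346,413,80),("lidTL",130,66,103),("lidTR",517,90,103),("lidFR",503,283,103),("lidFL",122,262,103),("lipL",226,322,73),("lipR",386,332,73),("deckBL",92,38,70),("deckBR",540,66,70)]:
    u=240+u/f;v=135+v/f
    a=px2w(s,u,v,100.);b=px2w(s,u,v,1000.); t=(z-a[2])/(b[2]-a[2]); print(n,(a+t*(b-a)).round(1))
E
```

```text
lid 5616 ((522.2032470703125, 76.70463562011719), (168.17279052734375, 246.38101196289062), 88.5811767578125) 235.39038329127695 [400.88968  -10.167565] [646.8028  159.72156]
tab 276 ((515.3536376953125, 77.06085205078125), (23.86349105834961, 36.49259948730469), 0.6724387407302856) 79.68098715915127 [503.3602   58.81245] [527.3056   95.31033]
deck 4536 ((571.86083984375, 75.57891845703125), (200.16233825683594, 187.64466857910156), 88.41938018798828) 69.28500992152719 [476.27838  -26.585915] [667.57806 177.5066 ]
tabFL [501.6  95.9  80. ]
tabBL [526.6  94.8  80. ]
tabBR [526.6  57.   80. ]
tabFR [501.5  58.4  80. ]
lidTL [644.  155.4 103. ]
lidTR [639.9 -10.1 103. ]
lidFR [555.8  -4.2 103. ]
lidFL [559.1 155.9 103. ]
lipL [540.2 110.2  73. ]
lipR [538.2  40.7  73. ]
deckBL [666.2 172.7  70. ]
deckBR [661.1 -27.1  70. ]
```

Request:
play_rows(rows=[[[0.291, -0.508, -0.04], 19, 0], [[0.291, -0.508, -0.04], 19, 0], [[0.291, -0.508, -0.04], 19, 0], [[0.291, -0.508, -0.04], 19, 0], [[0.291, -0.508, -0.04], 19, 0], [[0.291, -0.508, -0.04], 19, 0], [[0.291, -0.508, -0.04], 19, 0], [[0.291, -0.508, -0.04], 19, 0]], newtons=10)

```text
time: 0.77
ee_pos: [385.9, 294.4, 215.8]
orientation: [[-1.0, 0.028, -0.0], [0.028, 1.0, -0.0], [0.0, -0.0, -1.0]]
force: [1.3, -0.4, 0.1]
opening: 37.0
```

Request:
play_rows(rows=[[[0.126, -0.218, -0.05], 0, 0], [[0.126, -0.218, -0.05], 0, 0], [[0.126, -0.218, -0.05], 0, 0], [[0.126, -0.218, -0.05], 0, 0], [[0.126, -0.218, -0.05], 0, 0], [[0.126, -0.218, -0.05], 0, 0], [[0.126, -0.218, -0.05], 0, 0], [[0.126, -0.218, -0.05], 0, 0]])

```text
time: 1.43
ee_pos: [512.1, 74.2, 165.0]
orientation: [[-0.999, 0.036, -0.001], [0.036, 0.999, -0.002], [0.001, -0.002, -1.0]]
force: [-0.3, 0.7, 0.2]
opening: 0.5
```

Request:
play_rows(rows=[[[-0.001, 0.002, -0.035], 0, 0], [[-0.001, 0.002, -0.065], 0, 0], [[-0.001, 0.002, -0.078], 0, 0], [[-0.001, 0.002, -0.083], 0, 0], [[-0.001, 0.002, -0.086], 0, 0], [[-0.001, 0.002, -0.088], 0, 0], [[-0.001, 0.002, -0.09], 0, 0], [[-0.001, 0.002, -0.09], 0, 0]])

```text
time: 2.1
ee_pos: [510.5, 81.5, 76.8]
orientation: [[-1.0, 0.027, 0.001], [0.027, 1.0, 0.001], [-0.001, 0.001, -1.0]]
force: [-2.2, 1.6, 2.9]
opening: 0.8
```

Request:
play_rows(rows=[[[0, -0.003, -0.002], 0, 0], [[0, -0.003, -0.004], 0, 0], [[0, -0.003, -0.005], 0, 0], [[0, -0.003, -0.005], 0, 0], [[0, -0.003, -0.005], 0, 0]])

```text
time: 2.52
ee_pos: [511.7, 78.0, 73.1]
orientation: [[-1.0, 0.028, 0.004], [0.028, 1.0, 0.001], [-0.004, 0.001, -1.0]]
force: [-4.5, 2.4, 20.1]
opening: 0.3
```

At the bottom. I'll let go straight up, move slightly forward and start opening the fingers to straddle the striker.

Request:
play_rows(rows=[[[0, 0, 0.02], 0, 0], [[-0.005, 0, 0.05], 0, 0], [[-0.01, 0, 0.08], 0, 0], [[-0.02, 0, 0.1], 0, 0.45], [[-0.02, 0, 0.1], 0, 0.45], [[-0.02, 0, 0.1], 0, 0.45], [[-0.02, 0, 0.1], 0, 0.45], [[-0.02, 0, 0.1], 0, 0.45]])

```text
time: 3.18
ee_pos: [490.4, 76.9, 169.9]
orientation: [[-1.0, 0.029, -0.001], [0.029, 1.0, -0.001], [0.001, -0.001, -1.0]]
force: [0.7, 0.9, 0.6]
opening: 31.7
```

```bash
python3 - <<'E'
from h import *
s=snapshot("scene"); c=s["color"]; cv2.imwrite("pics/s1.png",cv2.resize(c[130:320,180:400],None,fx=3,fy=3,interpolation=2))
q=sense(); print(q["ee_pos"],q["force"],q["opening"],q["time"])
P=cloud(s); m=(P[...,0]>535)&(P[...,0]<680)&(P[...,1]>-5)&(P[...,1]<150)&(P[...,2]>90)&(P[...,2]<165)
for x in range(540,660,15):
    k=m&(abs(P[...,0]-x)<4); print(x,k.sum(),P[k][:,2].max() if k.any() else 0)
E
```

```text
[490.18548669  76.98219503 169.82842215] [ 0.0965946   0.16452889 -0.00137788] 35.86557750799912 3.2333
540 0 0
555 64 132.93215365907395
570 0 0
585 180 144.43732046867083
600 298 139.78616891290235
615 304 131.43296462990037
630 309 122.75820044601481
645 313 113.482955429934
```

View pics/s1.png

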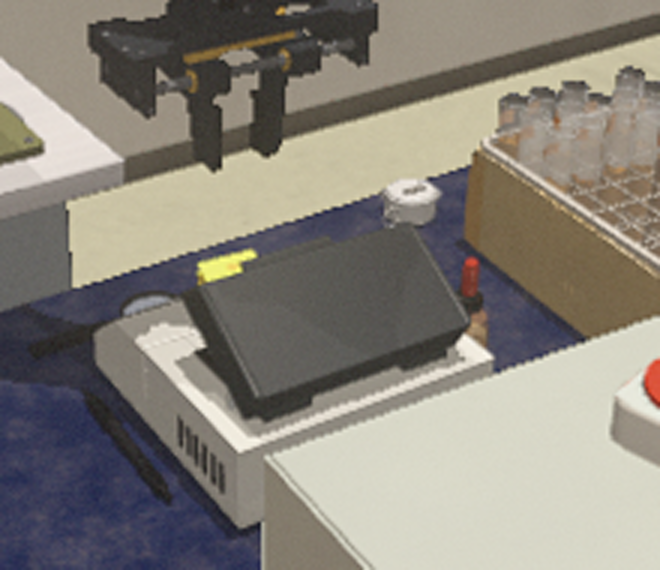

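Lid is at about 0.55 rad and stands free (hood front top near (405,230) in the crop, gripper clear). Next I lower in front of the lip with the fingers 40 mm apart.

Request:
play_rows(rows=[[[0.01, -0.001, -0.03], 0, 0.45], [[0.025, -0.001, -0.051], 0, 0.45], [[0.035, -0.001, -0.051], 0, 0.45], [[0.042, -0.001, -0.051], 0, 0.45], [[0.048, -0.001, -0.049], 0, 0.45], [[0.054, -0.001, -0.046], 0, 0.45], [[0.06, -0.001, -0.043], 0, 0.45], [[0.066, -0.001, -0.04], 0, 0.45]])

```text
time: 3.9
ee_pos: [548.1, 76.1, 130.9]
orientation: [[-1.0, 0.027, -0.017], [0.027, 1.0, -0.004], [0.016, -0.004, -1.0]]
force: [-21.9, 0.9, 14.9]
opening: 39.6
```

```bash
python3 - <<'E'
from h import *
s=snapshot("scene"); c=s["color"]; cv2.imwrite("pics/s2.png",cv2.resize(c[130:320,180:400],None,fx=3,fy=3,interpolation=2))
q=sense(); print(q["ee_pos"],q["force"],q["moment"],q["opening"],q["time"])
P=cloud(s); m=(P[...,0]>570)&(P[...,0]<680)&(P[...,1]>-5)&(P[...,1]<150)&(P[...,2]>90)&(P[...,2]<185)
for x in range(570,690,15):
    k=m&(abs(P[...,0]-x)<4); print(x,k.sum(),P[k][:,2].max() if k.any() else 0)
E
```

```text
[548.30101967  76.15023391 131.40530431] [-17.61649951   0.1010019   13.9974257 ] [ 0.11449713  3.73338588 -0.09716014] 39.48370702589931 3.95
570 16 138.63274322878712
585 18 147.84083377925202
600 338 149.12912979620592
615 347 141.16515656017796
630 338 128.53210773432082
645 350 117.93708670108762
660 355 108.61911381458826
675 0 0
```

View pics/s2.png

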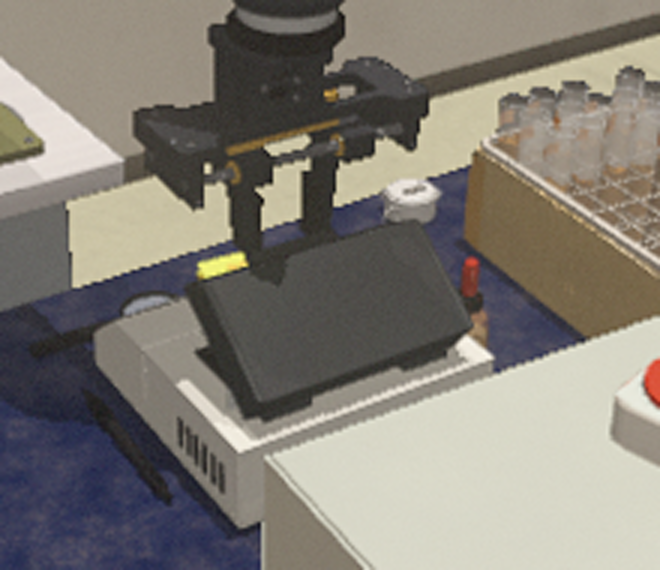

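The fingers jam on the lip: friction holds it down because I rose too slowly (horizontal 22 N). I'll back off, go lower, then follow the lip's arc while rising faster than it does.

Request:
play_rows(rows=[[[-0.015, 0, 0.003], 0, 0.45], [[-0.04, 0, 0], 0, 0.45], [[-0.045, 0, -0.015], 0, 0.45], [[-0.045, 0, -0.028], 0, 0.45], [[-0.045, 0, -0.028], 0, 0.45], [[-0.045, 0, -0.028], 0, 0.45]])

```text
time: 4.45
ee_pos: [511.6, 76.5, 103.5]
orientation: [[-1.0, 0.028, 0.0], [0.028, 1.0, 0.0], [-0.0, 0.0, -1.0]]
force: [0.2, 0.4, 0.6]
opening: 39.7
```

```bash
python3 - <<'E'
from h import *
q=sense(); print(q["ee_pos"],q["force"],q["opening"],q["time"])
s=snapshot("scene");P=cloud(s); m=(P[...,0]>535)&(P[...,0]<680)&(P[...,1]>-5)&(P[...,1]<150)&(P[...,2]>90)&(P[...,2]<185)
for x in range(540,690,15):
    k=m&(abs(P[...,0]-x)<4); print(x,k.sum(),P[k][:,2].max() if k.any() else 0)
a=dict(np.load("scene0.npz"))
g=[cv2.cvtColor(i["color"][200:320,180:350],6).astype(np.float32)[60:] for i in(a,s)]
print("shift px",cv2.phaseCorrelate(g[0],g[1]))
E
```

```text
[511.61594651  76.54651908 103.45346043] [0.23747353 0.40853118 0.56176153] 39.74662009325545 4.45
540 123 184.99114019227778
555 58 131.58478530431182
570 0 0
585 168 144.37676166275318
600 302 140.88112253748497
615 310 132.56517077317386
630 308 123.21263299389926
645 311 115.85334499104319
660 239 106.45989535667768
675 0 0
shift px ((-0.05686490542521483, -0.07462218996077397), 0.8564944549843118)
```

Request:
play_rows(rows=[[[0.018, 0, -0.002], 0, 0.45], [[0.03, 0, -0.002], 0, 0.45], [[0.035, 0, 0.003], 0, 0.45], [[0.039, 0, 0.01], 0, 0.45], [[0.043, 0, 0.016], 0, 0.45], [[0.047, 0, 0.022], 0, 0.45], [[0.051, 0, 0.027], 0, 0.45], [[0.055, 0, 0.031], 0, 0.45]])

```text
time: 5.17
ee_pos: [567.6, 76.5, 135.2]
orientation: [[-1.0, 0.029, 0.002], [0.029, 1.0, 0.0], [-0.002, 0.001, -1.0]]
force: [-0.3, 0.1, -0.3]
opening: 39.3
```

Request:
play_rows(rows=[[[0.004, 0, 0.004], 0, 0.45], [[0.008, 0, 0.008], 0, 0.45], [[0.013, 0, 0.012], 0, 0.45], [[0.018, 0, 0.016], 0, 0.45], [[0.023, 0, 0.02], 0, 0.45], [[0.029, 0, 0.023], 0, 0.45], [[0.035, 0, 0.026], 0, 0.45], [[0.041, 0, 0.028], 0, 0.45]])

```text
time: 5.83
ee_pos: [608.1, 76.4, 162.4]
orientation: [[-1.0, 0.028, 0.0], [0.028, 1.0, 0.0], [-0.0, 0.0, -1.0]]
force: [-0.7, -0.4, 0.3]
opening: 39.6
```

```bash
python3 - <<'E'
from h import *
s=snapshot("scene"); c=s["color"]; cv2.imwrite("pics/s3.png",cv2.resize(c[110:320,180:400],None,fx=2.8,fy=2.8,interpolation=2))
q=sense(); print(q["ee_pos"],q["force"],q["opening"],q["time"])
E
```

```text
[609.68893651  76.49724802 162.69877668] [ 1.78436132 -0.74586508  0.28366147] 39.61969296401296 5.8833
```

View pics/s3.png

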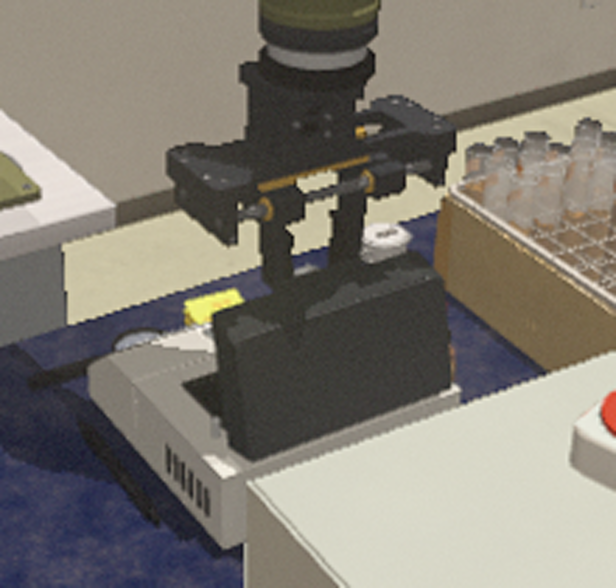

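The lid is near 1.2 rad, resting against both fingers (lip edge around (330,290)), with almost no force. I'll carry on past upright to the stop.

Request:
play_rows(rows=[[[0.006, 0, 0.001], 0, 0.45], [[0.012, 0, 0.002], 0, 0.45], [[0.018, 0, 0.002], 0, 0.45], [[0.025, 0, 0.003], 0, 0.45], [[0.032, 0, 0.003], 0, 0.45], [[0.039, 0, 0.003], 0, 0.45], [[0.045, 0, 0.003], 0, 0.45], [[0.05, 0, 0.003], 0, 0.45]])

```text
time: 6.55
ee_pos: [655.6, 76.4, 164.5]
orientation: [[-1.0, 0.028, -0.006], [0.028, 1.0, -0.001], [0.006, -0.001, -1.0]]
force: [-12.4, 0.2, 8.6]
opening: 39.9
```

Request:
play_rows(rows=[[[0.002, 0, 0], 0, 0.45], [[0.003, 0, 0], 0, 0.45], [[0.003, 0, 0], 0, 0.45], [[0.003, 0, 0], 0, 0.45]])

```text
time: 6.88
ee_pos: [655.5, 76.5, 164.5]
orientation: [[-1.0, 0.027, -0.011], [0.027, 1.0, -0.002], [0.011, -0.002, -1.0]]
force: [-10.9, -0.2, 6.8]
opening: 39.5
```

Contact with the stop (about 11 N). I'll retreat forward, shut the fingers, rise and look.

Request:
play_rows(rows=[[[-0.01, 0, 0.0], 0, 0.45], [[-0.035, 0, 0.0], 0, 0.45], [[-0.075, 0, 0.01], 0, 0.45], [[-0.115, 0, 0.02], 0, 0], [[-0.155, 0, 0.03], 0, 0], [[-0.195, 0, 0.04], 0, 0], [[-0.23, 0, 0.04], 0, 0], [[-0.23, 0, 0.04], 0, 0]])

```text
time: 7.55
ee_pos: [422.0, 75.0, 205.2]
orientation: [[-1.0, 0.024, -0.008], [0.024, 1.0, -0.004], [0.008, -0.004, -1.0]]
force: [1.0, 0.1, 0.4]
opening: 8.4
```

```bash
python3 - <<'E'
from h import *
q=sense(); print(q["ee_pos"],q["force"],q["opening"],q["time"])
s=snapshot("top"); np.savez("top1.npz",**s); c=s["color"]; cv2.imwrite("pics/t1.png",cv2.resize(c[120:280,230:395],None,fx=3.6,fy=3.6,interpolation=2))
E
```

```text
[421.9555345   74.97377889 205.22916983] [0.97452598 0.08383451 0.42355826] 8.38348929989496 7.55
```

View pics/t1.png

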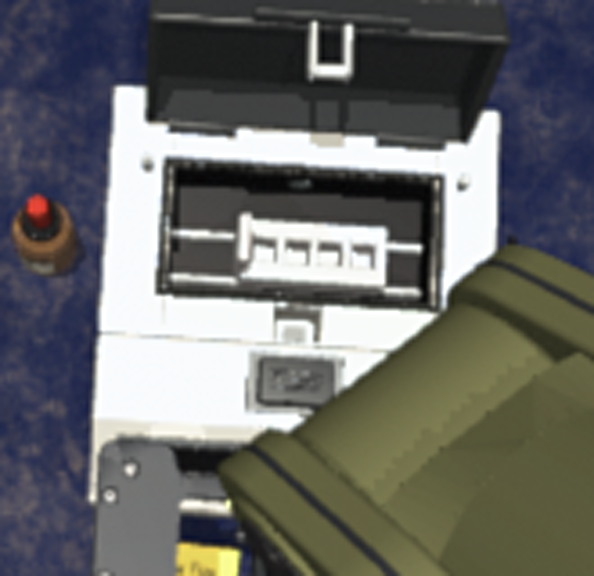

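The lid stands open at its stop (hood at the top). The carriage tab is at crop (245,237), with the block and its wells to the right of it and free space to its left.

```bash
python3 - <<'E'
from h import *
s=dict(np.load("top1.npz")); P=cloud(s)
f=3.6; sub=np.zeros(P.shape[:2],bool); sub[170:200,285:345]=True
k=sub&(P[...,2]>70)&(P[...,2]<98); Q=P[k]; print(len(Q)); print(Q.round(0)[:60:2])
k=sub&(P[...,2]>56)&(P[...,2]<66); Q=P[k]; print("block",len(Q),Q.min(0),Q.max(0))
for n,u,v,z in[("tabT",245,213,90),("tabB",243,262,90),("tab",245,237,90),("blkR",386,228,62),("blkRf",386,290,62),("chL",170,225,72),("chR",437,240,72),("deckBL",113,86,70),("deckBR",499,111,70),("tab0",297,382,80)]:
    u=230+u/f;v=120+v/f
    a=px2w(s,u,v,100.);b=px2w(s,u,v,1000.); t=(z-a[2])/(b[2]-a[2]); print(n,(a+t*(b-a)).round(1))
E
```

```text
55
[[597. 107.  91.]
 [598. 103.  89.]
 [596. 105.  89.]
 [596. 108.  80.]
 [594. 105.  90.]
 [594. 108.  79.]
 [592. 105.  91.]
 [591. 108.  85.]
 [590. 105.  90.]
 [589. 108.  87.]
 [588. 105.  90.]
 [586. 108.  89.]
 [586. 105.  92.]
 [585. 108.  85.]
 [585. 105.  87.]
 [583. 108.  87.]
 [583. 105.  89.]
 [581. 108.  89.]
 [580. 105.  92.]
 [579. 108.  89.]
 [579. 104.  88.]
 [577. 108.  89.]
 [577. 105.  91.]
 [575. 108.  90.]
 [575. 105.  91.]
 [574. 106.  86.]
 [574. 107.  77.]
 [574. 104.  77.]]
block 496 [568.90256067  17.27887663  56.07423288] [624.22211955 108.53025139  65.77908161]
tabT [596.9 104.9  90. ]
tabB [571.8 105.3  90. ]
tab [584.6 104.6  90. ]
blkR [598.3  30.   62. ]
blkRf [565.7  29.7  62. ]
chL [593.5 141.9  72. ]
chR [590.7   5.2  72. ]
deckBL [666.4 173.7  70. ]
deckBR [660.9 -27.2  70. ]
tab0 [514.   76.3  80. ]
```

Request:
play_rows(rows=[[[0.04, -0.005, 0], 0, 0], [[0.08, -0.006, -0.01], 0, 0], [[0.12, -0.006, -0.03], 0, 0], [[0.16, -0.006, -0.055], 0, 0], [[0.16, -0.006, -0.055], 0, 0], [[0.16, -0.006, -0.055], 0, 0], [[0.16, -0.006, -0.055], 0, 0], [[0.16, -0.006, -0.055], 0, 0]])

```text
time: 8.27
ee_pos: [589.6, 70.8, 150.6]
orientation: [[-1.0, 0.027, -0.0], [0.027, 1.0, 0.0], [0.0, 0.0, -1.0]]
force: [-0.8, -0.2, 0.8]
opening: 0.8
```

Request:
play_rows(rows=[[[-0.003, 0, -0.03], 0, 0], [[-0.003, 0, -0.055], 0, 0], [[-0.003, 0, -0.07], 0, 0], [[-0.003, 0, -0.074], 0, 0], [[-0.003, 0.003, -0.074], 0, 0], [[-0.003, 0.007, -0.074], 0, 0], [[-0.003, 0.011, -0.074], 0, 0], [[-0.003, 0.015, -0.074], 0, 0]])

```text
time: 8.93
ee_pos: [588.1, 86.5, 77.5]
orientation: [[-1.0, 0.028, 0.002], [0.028, 1.0, 0.001], [-0.002, 0.001, -1.0]]
force: [-1.1, -0.4, -0.1]
opening: 0.5
```

Request:
play_rows(rows=[[[0, 0.004, 0], 0, 0], [[0, 0.008, 0], 0, 0], [[0, 0.012, 0], 0, 0], [[0, 0.016, 0], 0, 0], [[0, 0.019, 0], 0, 0], [[0, 0.022, 0], 0, 0], [[0, 0.024, 0], 0, 0], [[0, 0.025, 0], 0, 0]])

```text
time: 9.6
ee_pos: [587.4, 110.9, 75.9]
orientation: [[-1.0, 0.028, 0.0], [0.028, 1.0, 0.0], [-0.0, 0.0, -1.0]]
force: [1.1, -2.3, 0.9]
opening: 0.3
```

Request:
play_rows(rows=[[[0, 0.002, 0.001], 0, 0], [[0, 0.003, 0.001], 0, 0], [[0, 0.005, 0.001], 0, 0], [[0, 0.006, 0.001], 0, 0], [[0, 0.006, 0.001], 0, 0]])

```text
time: 10.02
ee_pos: [587.0, 116.8, 76.9]
orientation: [[-1.0, 0.028, -0.001], [0.028, 1.0, 0.0], [0.001, 0.0, -1.0]]
force: [1.2, -1.2, -0.3]
opening: 0.6
```

Request:
play_rows(rows=[[[0, 0.002, 0], 0, 0], [[0, 0.003, 0], 0, 0], [[0, 0.005, 0], 0, 0], [[0, 0.006, 0], 0, 0], [[0, 0.006, 0], 0, 0]])

```text
time: 10.43
ee_pos: [587.1, 120.0, 76.9]
orientation: [[-1.0, 0.03, -0.001], [0.03, 1.0, -0.004], [0.001, -0.004, -1.0]]
force: [-0.5, -4.8, -0.7]
opening: 0.1
```

Request:
play_rows(rows=[[[0, 0.001, 0], 0, 0], [[0, 0.002, 0], 0, 0], [[0, 0.003, 0], 0, 0], [[0, 0.003, 0], 0, 0]])

```text
time: 10.77
ee_pos: [587.0, 120.2, 76.8]
orientation: [[-1.0, 0.031, -0.002], [0.031, 0.999, -0.008], [0.002, -0.008, -1.0]]
force: [0.1, -9.1, 2.6]
opening: 0.5
```

Hard stop reached at y = 120 (9 N). I'll back off to the right, rise and move forward clear.

Request:
play_rows(rows=[[[0, -0.006, 0], 0, 0], [[0, -0.02, 0], 0, 0], [[0, -0.025, 0.02], 0, 0], [[0, -0.025, 0.06], 0, 0], [[-0.01, -0.025, 0.1], 0, 0], [[-0.05, -0.025, 0.125], 0, 0], [[-0.09, -0.025, 0.13], 0, 0], [[-0.13, -0.025, 0.13], 0, 0]])

```text
time: 11.43
ee_pos: [459.7, 101.3, 209.2]
orientation: [[-1.0, 0.029, 0.006], [0.029, 1.0, 0.003], [-0.006, 0.004, -1.0]]
force: [-0.1, 1.4, -0.3]
opening: 0.4
```

Request:
play_rows(rows=[[[-0.04, 0, 0], 0, 0], [[-0.04, 0, 0], 0, 0], [[-0.04, 0, 0], 0, 0], [[-0.04, 0, 0], 0, 0]])

```text
time: 11.77
ee_pos: [420.6, 101.0, 207.5]
orientation: [[-1.0, 0.028, 0.002], [0.028, 1.0, 0.002], [-0.002, 0.002, -1.0]]
force: [1.0, 0.7, 0.0]
opening: 0.6
```

```bash
python3 - <<'E'
from h import *
q=sense(); print(q["ee_pos"],q["force"],q["opening"],q["time"])
s=snapshot("top"); np.savez("top2.npz",**s); c=s["color"]; cv2.imwrite("pics/t2.png",cv2.resize(c[120:280,230:395],None,fx=3.6,fy=3.6,interpolation=2))
E
```

```text
[420.56222142 101.04842618 207.47243187] [0.97226717 0.67488824 0.03261141] 0.5889333329799754 11.7667
```

View pics/t2.png

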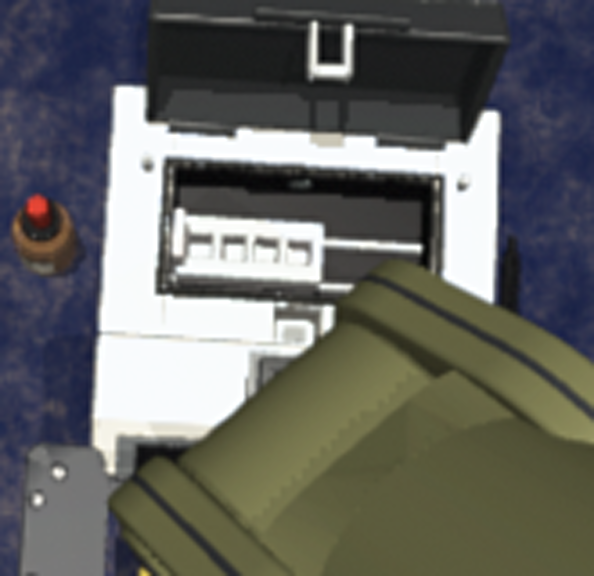

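The carriage sits at the chamber's left end (tab at (180,230)), the lid is back on its stop, the instrument is where it was, and the gripper is clear.

```bash
python3 -c "
from station import *
print(finish_job())"
```

```text
the job is handed in; nothing more can be done
None
```

The photometer is ready: the lid is back on its stop, the cell carriage is at the left-hand stop, and the job was handed in at about 11.8 s (no verdict reported).

- **Release tab:** I pressed it to the bottom (20 N at the end) and let go. The lid sprang up to about 0.55 rad and stood free.
- **Lid:** My first push jammed on the lip at about 22 N, so I backed off and the lid sank back to 0.55 rad. On the second try the fingers followed the lip's arc and took it past upright to the stop, where they met about 11 N.
- **Carriage:** It started partway along, about 20 mm right of where it stopped. I pushed it left by its finger tab until it met the stop at 9 N.

In the last picture the lid is fully back, the carriage is at the chamber's left end and the gripper is clear. The photometer looks unmoved; before the carriage push its deck corners measured within about 1 mm of the start. The bottle and pen look undisturbed.

I judged the lid and carriage stops from contact force and pictures, as the joint values can't be read directly. In that last picture the arm hid most of the release tab, and the sticky notes, lens and tally counter were not in view. No other check failed.

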